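# Rock the sample jars on the treadle rocker

### The arm

A 7-joint arm with a two-finger parallel gripper is mounted at the origin on a cart in front of the work surface, level with it; the furniture and walls round the work are solid. World frame = base frame: x ahead of the robot, y to its left, z up, the work surface at z = 0. Lengths are in m, angles in rad, forces in N, time in s.
With the tool pointing down it reaches from about 0.4 to 0.85 m from the base axis. Payload 10.4 kg.
Tool frame: the origin (TCP) lies at the very end of the fingers, on their centre line; the grasp point (between the pads) lies r.grip_depth behind it (r.grip_depth is the distance from the TCP to the grasp point, in m); y points along the fingers, z is the direction in which the jaws open and shut, and the axes are right-handed (so a half turn about y gives the same grasp; the last joint's range is limited). The gripper opens to 87 mm and grips with 3 to 60 N. Pads are 19 mm wide; open, the fingers measure 117 mm over their backs; the gripper's body (75 mm by 190 mm) begins 51 mm behind the grasp point.
Start: joints at [-1.291, 0.332, -0.065, 1.46, 0.022, 1.35, -0.088], TCP at [0.186, 0.597, 0.223] pointing down, gripper open.
Joint ranges: [-2.6, 2.6], [-0.5, 2.12], [-1.47, 1.34], [0.16, 2.42], [-1.27, 4.41], [0.06, 2.06], [-2.6, 2.6]. Speed limits (rad/s): [2.22, 2.22, 2.79, 2.79, 3.14, 3.14, 3.14].

### API

Orientations are given as a unit quaternion [x, y, z, w].
In Python, from bench import r gives the robot as it stands.
- The arm moves only by the shell command python3 -m jog 'ROWS' [OPENING] [FORCE]. ROWS is JSON, a list of rows, each a list of 6 numbers: the shift along the tool's x, y, z in m, then the turn, a rotation vector about the tool's x, y, z in degrees. A call has 1 to 12 rows; each row shifts and turns the pose as measured when the row begins, along the tool's axes as they then stand; what a row does not reach is not made up. A row lasts 1/12 s, in which the tool goes at most 41.7 mm and 7.16 degrees, less where a joint would pass 70% of its speed; a pose out of reach is approached as far as the arm can. A call with a gripper value outside its range is refused whole. OPENING is the opening, from -1 (shut) to 1 (fully open), so that 0 is half open, set as the call begins (- or left out, the last holds). The fingers move at their own pace and stop on an object; FORCE is the grip in N (left out, the last holds). Time passes only in rows, so rows that do not move let the fingers close. It gives the time, the measured TCP pose, the force and the opening at its end, in the units of the state.
- r.read_state(): the state, without advancing time (a new reading comes with each control period).
- r.camera(name): name is "side" or "top" or "wrist"; returns a dict with "image" (480x640x3 uint8, red, green, blue), "range_z" (480x640 float32, m along the optical axis (not along the pixel's ray), 0 where there is no reading), "K" (3x3 intrinsics, pixels), "R" (3x3) and "t" (3): a world point X has camera coordinates R X + t. Camera axes: x right, y down, z forward; pixel columns grow to the right and rows downward; lengths in m; the calibration is good to about 2 mm. The wrist camera is an equidistant fisheye: a pixel r from the principal point sees the ray r / f radians off the axis. A picture is of the moment at which its call begins.
- r.close_job(): hands the job in, once; it reports no verdict.
The state is a dict: "time": time; "joint_positions": joint angles; "joint_vel": joint speeds; "joint_torque": joint torques, N m; "ee_pos": TCP position; "eef_rot": TCP orientation; "ft_force": force on the tool from outside, world axes, zero at the start; "torque": the same for the moment, N m; "width": finger opening in m.
Only numpy, scipy, OpenCV 4.12 (cv2) and the standard library are available. Lean on these libraries where they do the work, as an engineer would, in place of code of your own. Each camera call takes 0.05 s, during which the arm holds its last target. There are 200 camera calls.

### The job

Set every amber sample jar from the front of the desk upright into the cradle of the treadle rocker, one to a pocket, then rock them three times: each time press the pedal right down to its stop, keep it there for at least a second and let it come fully up again. Afterwards set all the jars upright in the open tray; the glass is thin, so squeeze a jar with no more than 15 N, and leave the small bottle and the stapler where they are.

Things in the scene. Friction and masses are not known exactly. Their poses are not given: they have to be found in the camera images.
- jar_1_mid (a point): squat closed sample jar of thin amber glass with a black lid, a plain cylinder 36 mm in diameter and 30 mm tall, about 50 g; stands on the front right part of the desk at the start, or is absent. This point is its centre, 15 mm above its underside; its z axis points to the lid. All jars are treated alike
- jar_2_mid (a point): squat closed sample jar of thin amber glass with a black lid, a plain cylinder 36 mm in diameter and 30 mm tall, about 50 g; stands on the front right part of the desk at the start, or is absent. This point is its centre, 15 mm above its underside; its z axis points to the lid. All jars are treated alike
- jar_3_mid (a point): squat closed sample jar of thin amber glass with a black lid, a plain cylinder 36 mm in diameter and 30 mm tall, about 50 g; stands on the front right part of the desk at the start, or is absent. This point is its centre, 15 mm above its underside; its z axis points to the lid. All jars are treated alike
- jar_4_mid (a point): squat closed sample jar of thin amber glass with a black lid, a plain cylinder 36 mm in diameter and 30 mm tall, about 50 g; stands on the front right part of the desk at the start, or is absent. This point is its centre, 15 mm above its underside; its z axis points to the lid. All jars are treated alike
- rocker: treadle rocker, fixed to the desk: a white base plate 8 mm thick (218 mm wide in x from y = -176 to +30 mm, 140 mm wide from there to +105 mm), with two cheeks (x = +-95 to +-105 mm, y within 22 mm, 62 mm high) that carry a see-saw on a cross axle along x, 55 mm above the desk. The pedal is on the see-saw's -y end; the cradle with a row of four pockets along x (180 mm long) is on its +y end, 60 mm from the axle. Origin on the desk surface below the middle of the axle
- pedal (a joint): angle of the see-saw (rad): 0 with the pedal up and the cradle level; grows as the pedal goes down and the cradle rises, up to the stop at 0.24. A spring and a damper bring it back within about a second once it is let go; at the pedal it takes about 3 N to start and 8 N to reach the stop
- pedal_pad (a point): middle of the top of the pedal's black ribbed rubber pad (84 mm along rocker x by 58 mm along rocker y), 125 mm from the axle; 61 mm above the desk when up, 31 mm when at its stop. Axes as the rocker's, tilting with the pedal
- cradle (a point): middle of the cradle's floor, between pockets 2 and 3; axes as the rocker's, tilting with the cradle
- pocket_1 (a point): centre of the floor of pocket 1 of the cradle (counted from the rocker's -x side); the pocket is 40 by 40 mm inside, its walls are 4 mm thick and rise 7 mm above this point; pitch 44 mm; floor 58 mm above the desk with the pedal up. Axes as the rocker's, tilting with the cradle
- pocket_2 (a point): centre of the floor of pocket 2 of the cradle (counted from the rocker's -x side); the pocket is 40 by 40 mm inside, its walls are 4 mm thick and rise 7 mm above this point; pitch 44 mm; floor 58 mm above the desk with the pedal up. Axes as the rocker's, tilting with the cradle
- pocket_3 (a point): centre of the floor of pocket 3 of the cradle (counted from the rocker's -x side); the pocket is 40 by 40 mm inside, its walls are 4 mm thick and rise 7 mm above this point; pitch 44 mm; floor 58 mm above the desk with the pedal up. Axes as the rocker's, tilting with the cradle
- pocket_4 (a point): centre of the floor of pocket 4 of the cradle (counted from the rocker's -x side); the pocket is 40 by 40 mm inside, its walls are 4 mm thick and rise 7 mm above this point; pitch 44 mm; floor 58 mm above the desk with the pedal up. Axes as the rocker's, tilting with the cradle
- tray_floor (a point): middle of the inner floor of the open white tray, 4 mm above the desk. The tray is loose (0.8 kg), 184 by 184 mm outside, 16 mm tall, with 4 mm walls and no partitions; axes along its sides
- bottle_small: bystander: white plastic bottle with a red cap, 48 mm in diameter, 124 mm tall; origin under its centre
- stapler: bystander: small blue and black stapler, 30 by 120 by 30 mm, lying; origin under its centre
Not all that is in view belongs to the job. Leave any purple look-alike of the part that bears jar_2_mid alone.

How it is judged:
By the outcome, as a careful person would: the job done as asked, in the order asked, and still so for the second after the job is handed in, with the robot touching nothing.
Of jar_1, jar_2, jar_3, jar_4 only 2 to 4 are there at a start; the rules pass over those that are not, and their reading is None.
At some moment in a run one of tray, jar_1, jar_2, jar_3, jar_4 may be knocked a few centimetres aside while the robot is not near it.
It also fails if it takes over 210 s, if anything falls off the work surface, if the arm or the gripper's body presses on something with over 40 N, if the wrist force passes 120 N, or if a joint passes its speed limit or range.

## Working session

There is one attempt and no reset: what is moved stays moved. The work goes in short steps, Python scripts to look and compute and a shell command to move; the robot and the scene stay as the last step left them, time stands still between calls to the robot, and variables do not carry over. Pictures are saved under pics/ and viewed, about 12 in all and at most 16, crops included, and the job is handed in when it is done.

```bash
ls; mkdir -p pics; cat > h.py <<'E'
import numpy as np, cv2
from bench import r
from scipy.spatial.transform import Rotation as Ro
def ray(c,u,v,fish=False):
    K=c["K"]; x=(u-K[0,2])/K[0,0]; y=(v-K[1,2])/K[1,1]
    if fish:
        t=np.hypot(x,y); s=np.sinc(t/np.pi); d=np.array([x*s,y*s,np.cos(t)])
    else: d=np.array([x,y,1.])
    return -c["R"].T@c["t"], c["R"].T@d
def onplane(c,u,v,z,fish=False):
    o,d=ray(c,u,v,fish); return o+d*(z-o[2])/d[2]
def depthpts(c):
    K=c["K"]; v,u=np.mgrid[:480,:640]; Z=c["range_z"]
    P=np.stack([(u-K[0,2])/K[0,0]*Z,(v-K[1,2])/K[1,1]*Z,Z],-1)
    return (P-c["t"])@c["R"]
def save(n,im): cv2.imwrite("pics/"+n,cv2.cvtColor(im,cv2.COLOR_RGB2BGR))
E
python3 - <<'E'
from h import *
for n in("top","side","wrist"):
    c=r.camera(n); save(n+"0.png",c["image"]); print(n,c["K"].round(1).tolist(),c["R"].round(3).tolist(),c["t"].round(3),(c["range_z"]>0).mean())
s=r.read_state(); print(s, r.grip_depth); print(Ro.from_quat(s["eef_rot"]).as_matrix().round(3))
E
```

```text
pics
top [[526.4, 0.0, 319.5], [0.0, 526.4, 246.4], [0.0, 0.0, 1.0]] [[0.008, -1.0, -0.003], [-0.992, -0.008, -0.126], [0.126, 0.004, -0.992]] [-0.006  0.564  1.311] 0.9960026041666666
side [[505.7, 0.0, 322.9], [0.0, 505.7, 233.6], [0.0, 0.0, 1.0]] [[0.793, -0.609, -0.019], [-0.472, -0.595, -0.651], [0.385, 0.525, -0.759]] [-0.45   0.317  1.197] 0.9959309895833334
wrist [[371.6, 0.0, 322.0], [0.0, 371.6, 239.8], [0.0, 0.0, 1.0]] [[0.298, 0.954, -0.002], [0.915, -0.285, 0.286], [0.273, -0.087, -0.958]] [-0.624 -0.035  0.392] 0.994765625
{'time': 0.15, 'joint_positions': array([-1.29061291,  0.33273424, -0.06472507,  1.46072904,  0.02160317,
        1.34991612, -0.08851636]), 'joint_vel': array([ 0.00097316, -0.00339241, -0.00118875, -0.00286476, -0.00191169,
       -0.00099811, -0.00092455]), 'joint_torque': array([ 5.86696824e-04, -6.23634124e+01,  2.45445716e-02, -3.90141392e+01,
       -6.13417500e-02,  3.73300526e-02,  1.15423882e-04]), 'ee_pos': array([0.18626129, 0.59629413, 0.22194131]), 'eef_rot': array([ 0.69940352, -0.1066766 ,  0.10658951, -0.69863688]), 'ft_force': array([-0.11367232,  0.08738426,  0.39692811]), 'torque': array([-0.0136254 ,  0.02447283,  0.05002215]), 'width': 0.08699098153518206} 0.0187
[[ 0.955 -0.     0.298]
 [-0.298 -0.001  0.955]
 [ 0.    -1.    -0.001]]
```

View pics/top0.png

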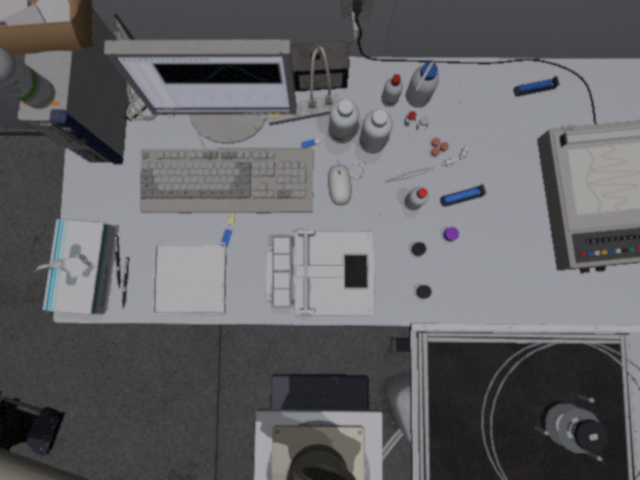

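View pics/side0.png

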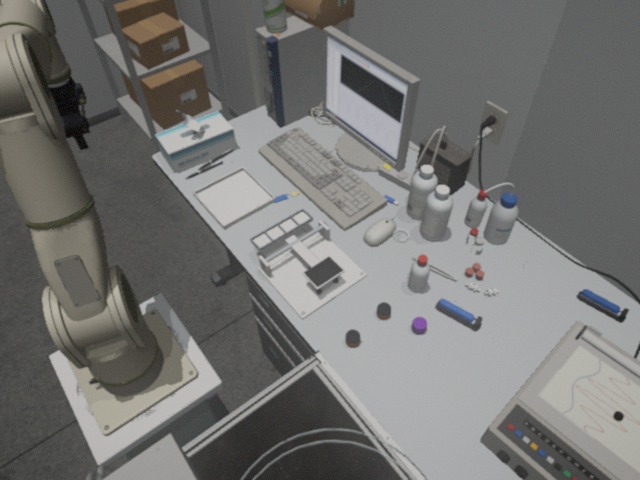

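Top view: candidates for amber jars are the black-lidded discs at (419,249) and (424,292). The purple one at (451,234) is the decoy. Red caps and vials (410,118), (440,146) and the bottle (417,197) are not jars. The rocker has its cradle at (281,271) and pad at (356,271), and the tray is at (190,278). In the side view the jars are at (384,311) and (353,338), with amber sides below black lids; purple is at (419,325).

```bash
cat >> h.py <<'E'
def tri(a,b):
    (o1,d1),(o2,d2)=a,b; d1=d1/np.linalg.norm(d1); d2=d2/np.linalg.norm(d2)
    s=np.linalg.lstsq(np.stack([d1,-d2],1),o2-o1,rcond=None)[0]
    p,q=o1+s[0]*d1,o2+s[1]*d2; return (p+q)/2,np.linalg.norm(p-q)
def blobs(mask,amin=20,amax=1e9):
    n,l,st,ce=cv2.connectedComponentsWithStats(mask.astype(np.uint8))
    return [(ce[i],st[i]) for i in range(1,n) if amin<st[i][4]<amax]
E
python3 - <<'E'
from h import *
T=r.camera("top");S=r.camera("side")
def dark(c,roi,th=60):
    m=np.zeros((480,640),bool);x0,y0,x1,y1=roi;m[y0:y1,x0:x1]=c["image"][y0:y1,x0:x1].max(2)<th;return m
tb=blobs(dark(T,(340,225,445,310)),40); sb=blobs(dark(S,(300,255,405,350)),20)
print("top",[(c.round(1),s[2:]) for c,s in tb]);print("side",[(c.round(1),s[2:]) for c,s in sb])
for ct,_ in tb:
  for cs,_ in sb:
    p,e=tri(ray(T,*ct),ray(S,*cs))
    if e<.012: print("tri",ct.round(),cs.round(),p.round(4),round(e,4), "top at z=.03",onplane(T,*ct,.03).round(4))
P=depthpts(T)
for n,(u,v) in dict(jarA=(419,249),jarB=(424,292),bottle=(417,197),pad=(356,271),stapler=(462,195),desk=(400,271),tray=(190,278),p1=(281,297),p2=(281,280),p3=(281,262),p4=(281,245)).items(): print(n,P[v,u].round(4))
# rocker base & tray contour by height band
for nm,roi,lo,hi in(("base",(262,225,380,320),.004,.2),("cradle",(262,225,298,320),.05,.09),("pad",(335,245,375,295),.05,.08),("tray",(145,235,235,320),.009,.03)):
    x0,y0,x1,y1=roi;Q=P[y0:y1,x0:x1].reshape(-1,3);Q=Q[(Q[:,2]>lo)&(Q[:,2]<hi)]
    rc=cv2.minAreaRect((Q[:,:2]*1000).astype(np.float32));print(nm,[np.round(a,1) for a in rc],np.median(Q[:,2]).round(4))
crop=lambda c,x0,y0,w,h,k:cv2.resize(c["image"][y0:y0+h,x0:x0+w],None,fx=k,fy=k,interpolation=cv2.INTER_CUBIC)
save("crop1.png",np.vstack([crop(T,260,215,200,100,4)[:, :800],crop(S,240,260,200,50,4)[:200]]))
save("crop1.png",np.hstack([crop(T,250,220,200,100,2),crop(S,240,240,200,100,2)]))
E
```

```text
top [(array([418.1, 248.5]), array([ 13,  12, 120], dtype=int32)), (array([355.4, 270.9]), array([ 21,  31, 625], dtype=int32)), (array([423.2, 291.3]), array([ 13,  12, 121], dtype=int32))]
side []
jarA [ 0.5604 -0.2571  0.0273]
jarB [ 0.4501 -0.2672  0.0316]
bottle [ 0.6793 -0.2398  0.1049]
pad [ 0.5001 -0.0932  0.0567]
stapler [ 0.7026 -0.371   0.0283]
desk [ 0.5059 -0.2124 -0.0043]
tray [0.4829 0.3353 0.0022]
p1 [0.4339 0.0936 0.0531]
p2 [0.4763 0.0943 0.0537]
p3 [0.5212 0.0948 0.0572]
p4 [0.5641 0.0955 0.0581]
base [array([502.3,  -3.9]), array([245. , 304.8]), np.float64(0.5)] 0.0107
cradle [array([498.4,  86.7]), array([203.2,  65.4]), np.float64(0.6)] 0.0583
pad [array([499. , -81.9]), array([88.2, 82.7]), np.float64(0.5)] 0.0602
tray [array([485.6, 332.7]), array([191.1, 193.3]), np.float64(0.9)] 0.0141
```

View pics/crop1.png

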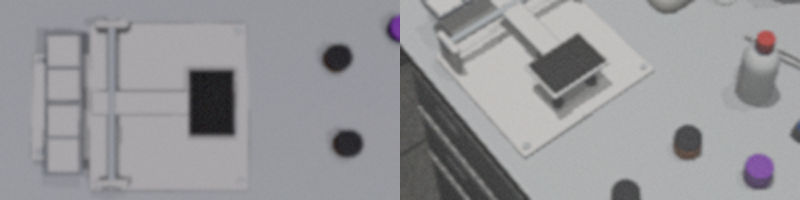

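Crop shows exactly two black-lidded jars with amber sides (crop (337,58) and (347,143)), and the purple decoy is separate. Now moving: align the tool with the world axes and head towards the tray/rocker for close wrist views.

```bash
python3 -m jog '[[0,0,0,0,-5.8,0],[0,0,0,0,-5.8,0],[0,0,0,0,-5.8,0],[0.028,0,-0.030,0,0,0],[0.028,0,-0.030,0,0,0],[0.028,0,-0.030,0,0,0],[0.028,0,-0.030,0,0,0],[0.028,0,-0.030,0,0,0],[0.028,0,-0.030,0,0,0],[0.028,0,-0.030,0,0,0],[0.028,0,-0.030,0,0,0],[0.028,0,-0.030,0,0,0]]' 1 8; python3 -c "
from h import *
print(Ro.from_quat(r.read_state()['eef_rot']).as_matrix().round(3))"
```

```text
time: 1.25
ee_pos: [0.4397, 0.3314, 0.2191]
eef_rot: [-0.707, -0.011, 0.014, 0.707]
ft_force: [-0.2, 0.1, -0.5]
width: 0.087
[[ 0.999 -0.005 -0.035]
 [ 0.035  0.001  0.999]
 [-0.005 -1.     0.001]]
```

```bash
python3 -m jog '[[0,0,-0.04,0,0.6,0],[0,0,-0.04,0,0.6,0],[0,0,-0.04,0,0.6,0],[0,0,-0.04,0,0,0],[0,0,-0.04,0,0,0],[0,0,-0.04,0,0,0],[0,0,0,0,0,0]]'; python3 - <<'E'
from h import *
c=r.camera("wrist"); save("w1.png",c["image"]); np.savez("w1.npz",**c); print(r.read_state()["ee_pos"])
E
```

```text
time: 1.83
ee_pos: [0.4461, 0.0737, 0.2179]
eef_rot: [0.707, -0.005, 0.003, -0.707]
ft_force: [0.6, -1.0, -0.3]
width: 0.0873
[0.44610765 0.0772097  0.21796973]
```

View pics/w1.png

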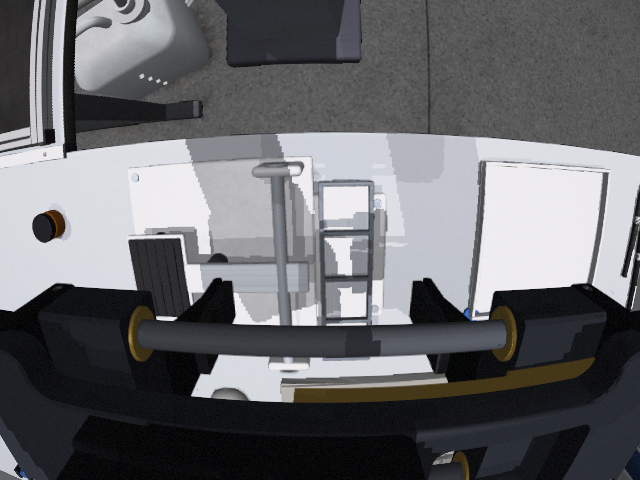

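Wrist view: pockets 1–3 at (347,207), (347,255), (346,298), pad at (158,275), jar B at (47,226), tray right at (545,240).

```bash
cat >> h.py <<'E'
def wpts(c):
    K=c["K"]; v,u=np.mgrid[:480,:640]; x=(u-K[0,2])/K[0,0]; y=(v-K[1,2])/K[1,1]; t=np.hypot(x,y)
    s=np.sinc(t/np.pi); Z=c["range_z"]; k=Z/np.cos(t)
    return (np.stack([x*s*k,y*s*k,Z],-1)-c["t"])@c["R"]
E
python3 - <<'E'
from h import *
c=dict(np.load("w1.npz")); P=wpts(c); im=c["image"].astype(int)
g=im[150:350,318:378].min(2)
for b,s in blobs(cv2.inRange(g.astype(np.uint8),215,255),200):
    b=b+[318,150]; print("floor",b.round(1),s[:4],onplane(c,*b,.058,True).round(4),P[int(b[1]),int(b[0])].round(4))
Q=P[165:340,310:385].reshape(-1,3); print("heights",np.percentile(Q[:,2],[5,25,50,75,95]).round(4))
for v in(200,255,300):
    row=P[v,312:384]; k=[(312+i,im[v,312+i].min()) for i in range(0,72)]
    print(v,[int(a[1]) for a in k[::2]])
print([int(a) for a in im[170:330:2,347].min(1)])
for n,(u,v) in dict(pad=(158,275),jarB=(41,226),tray=(545,240),desk=(430,200),base=(240,200)).items(): print(n,P[v,u].round(4))
# edges of cradle wall tops at z=.065
for n,uv in dict(leftv200=(319.5,205),rightv200=(374,205),pad_l=(130,275),pad_r=(184,275)).items(): print(n,onplane(c,*uv,.065,True).round(4))
E
```

```text
floor [344.3 201.4] [ 6 36 44 34] [0.4279 0.0935 0.058 ] [0.4272 0.0932 0.0594]
floor [341.9 253.5] [ 7 88 28 37] [0.4763 0.0915 0.058 ] [0.4755 0.0906 0.0589]
floor [351.9 303.1] [ 20 137  28  30] [0.5271 0.1016 0.058 ] [0.527  0.1007 0.058 ]
heights [0.0007 0.0091 0.0587 0.0642 0.3041]
200 [224, 174, 189, 140, 143, 133, 238, 237, 238, 237, 237, 237, 237, 237, 238, 238, 237, 237, 237, 237, 237, 237, 238, 237, 236, 237, 238, 237, 154, 132, 134, 159, 206, 206, 177, 237]
255 [114, 99, 135, 143, 87, 66, 99, 136, 136, 137, 137, 137, 237, 237, 238, 237, 237, 237, 237, 135, 131, 135, 135, 131, 133, 134, 134, 135, 79, 71, 84, 136, 137, 137, 136, 135]
300 [179, 159, 153, 136, 119, 66, 67, 117, 135, 137, 135, 140, 139, 137, 236, 237, 237, 237, 237, 238, 236, 237, 237, 237, 237, 237, 236, 131, 116, 123, 219, 237, 236, 237, 237, 220]
[207, 206, 206, 206, 208, 114, 120, 140, 174, 237, 237, 237, 238, 237, 237, 237, 237, 238, 237, 237, 237, 237, 237, 237, 208, 173, 173, 174, 171, 237, 69, 83, 91, 170, 233, 237, 236, 236, 237, 238, 237, 237, 237, 236, 238, 237, 237, 237, 236, 237, 238, 237, 226, 66, 69, 68, 134, 134, 135, 222, 237, 237, 237, 237, 237, 237, 238, 237, 238, 237, 237, 237, 237, 237, 48, 125, 140, 237, 30, 34]
pad [ 0.4956 -0.0886  0.0641]
jarB [ 0.4497 -0.2663  0.0314]
tray [0.4813 0.3403 0.0065]
desk [ 0.437   0.1892 -0.    ]
base [ 0.4337 -0.011   0.0089]
leftv200 [0.4295 0.0716 0.065 ]
rightv200 [0.4298 0.1191 0.065 ]
pad_l [ 0.4959 -0.1209  0.065 ]
pad_r [ 0.4948 -0.0597  0.065 ]
```

```bash
python3 - <<'E'
from h import *
c=dict(np.load("w1.npz")); P=wpts(c)
Q=P[165:335,300:400].reshape(-1,3); W=Q[(Q[:,2]>.0625)&(Q[:,2]<.068)&(Q[:,1]>.05)]
for ax,rg in((0,(.39,.57)),(1,(.06,.13))):
    h,e=np.histogram(W[:,ax],np.arange(*rg,.002)); print(ax,[(round(float(a),3),int(n)) for a,n in zip(e,h) if n])
rc=lambda Q:[np.round(a,1).tolist() for a in cv2.minAreaRect((Q[:,:2]*1000).astype(np.float32))]
pad=P[230:320,120:200].reshape(-1,3); pad=pad[(pad[:,2]>.05)]; print("pad y",np.percentile(pad[:,1],[1,99]),"z",np.median(pad[:,2]))
Q=P[100:300,455:625].reshape(-1,3);Q=Q[(Q[:,2]>.012)&(Q[:,2]<.03)];print("tray",Q.min(0),Q.max(0))
m=P[...,2]; J=P[200:250,25:75].reshape(-1,3);J=J[(J[:,2]>.026)&(J[:,2]<.036)];print("jarB lid",rc(J),len(J),np.median(J[:,2]))
# wall tilt: outer wall near y=.072 at several x
for lo in np.arange(.405,.53,.02):
    B=W[(W[:,0]>lo)&(W[:,0]<lo+.02)]; print(round(lo,3),np.percentile(B[:,1],[1,99]).round(4))
E
```

```text
0 [(0.398, 1), (0.408, 81), (0.41, 122), (0.412, 89), (0.414, 20), (0.416, 23), (0.418, 26), (0.42, 25), (0.422, 23), (0.424, 26), (0.426, 27), (0.428, 20), (0.43, 21), (0.432, 25), (0.434, 21), (0.436, 23), (0.438, 23), (0.44, 25), (0.442, 23), (0.444, 22), (0.446, 26), (0.448, 21), (0.45, 27), (0.452, 130), (0.454, 119), (0.456, 65), (0.458, 24), (0.46, 24), (0.462, 25), (0.464, 27), (0.466, 21), (0.468, 20), (0.47, 24), (0.472, 23), (0.474, 20), (0.476, 21), (0.478, 19), (0.48, 21), (0.482, 23), (0.484, 18), (0.486, 22), (0.488, 20), (0.49, 19), (0.492, 20), (0.494, 20), (0.496, 134), (0.498, 103), (0.5, 59), (0.502, 18), (0.504, 19), (0.506, 19), (0.508, 14), (0.51, 17), (0.512, 17), (0.514, 19), (0.516, 16), (0.518, 20), (0.52, 18), (0.522, 18), (0.524, 21), (0.526, 19), (0.528, 19), (0.53, 17), (0.532, 15), (0.534, 15), (0.536, 20), (0.538, 14), (0.54, 117), (0.542, 85), (0.544, 28), (0.546, 9)]
1 [(0.07, 200), (0.072, 331), (0.074, 221), (0.076, 45), (0.078, 46), (0.08, 39), (0.082, 43), (0.084, 58), (0.086, 45), (0.088, 42), (0.09, 47), (0.092, 46), (0.094, 47), (0.096, 47), (0.098, 42), (0.1, 44), (0.102, 43), (0.104, 42), (0.106, 46), (0.108, 48), (0.11, 45), (0.112, 42), (0.114, 260), (0.116, 310), (0.118, 155)]
pad y [-0.11798461  0.02728473] z 0.06240189386283698
tray [0.38909698 0.2438117  0.01200022] [0.54955079 0.43088101 0.01916945]
jarB lid [[452.8, -266.8], [34.8, 35.7], 33.4] 484 0.03098731822705319
0.405 [0.0704 0.118 ]
0.425 [0.071  0.1184]
0.445 [0.0708 0.1188]
0.465 [0.0714 0.119 ]
0.485 [0.0712 0.1192]
0.505 [0.0711 0.1192]
0.525 [0.0716 0.1194]
```

```bash
python3 -m jog '[[0,0,-0.04,0,0,0],[0,0,-0.04,0,0,0],[0,0,-0.04,0,0,0],[0,0,-0.04,0,0,0],[0,0,-0.04,0,0,0],[0,0,-0.04,0,0,0],[0,0,-0.04,0,0,0],[0,0,-0.04,0,0,0],[0,0,0,0,0,0],[0,0,0,0,0,0]]' 0.4; cat >> h.py <<'E'
def lids(c,box,z=(.024,.036),lab=None):
    P=wpts(c); im=c["image"]
    m=(im.max(2)<75)&(P[...,2]>z[0])&(P[...,2]<z[1])&(P[...,0]>box[0])&(P[...,0]<box[1])&(P[...,1]>box[2])&(P[...,1]<box[3])
    for b,s in blobs(m,60):
        n,l=cv2.connectedComponents(m.astype(np.uint8)); Q=P[l==l[tuple(np.argwhere(l==l[int(b[1]),int(b[0])])[0])]]
        rc=cv2.minEnclosingCircle((Q[:,:2]*1000).astype(np.float32)); ex=(Q.min(0)+Q.max(0))/2
        print("lid px",b.round(),"n",len(Q),"circ",np.round(rc[0],1),round(rc[1],1),"mid",ex[:2].round(4),"ext",(Q.max(0)-Q.min(0))[:2].round(4),"z",np.median(Q[:,2]).round(4))
def pose():
    s=r.read_state(); print("t",round(s["time"],2),"pos",s["ee_pos"].round(4),"w",round(s["width"],4),"F",s["ft_force"].round(1)); print("tool x,z",Ro.from_quat(s["eef_rot"]).as_matrix()[:,[0,2]].round(3).T.tolist())
E
python3 - <<'E'
from h import *
c=r.camera("wrist"); np.savez("w2.npz",**c); save("w2.png",c["image"]); pose(); lids(c,(.3,.7,-.45,-.2))
E
```

```text
time: 2.72
ee_pos: [0.4482, -0.2447, 0.2186]
eef_rot: [-0.707, -0.003, 0.002, 0.707]
ft_force: [0.9, 1.1, -0.5]
width: 0.0612
t 2.77 pos [ 0.448  -0.2449  0.2186] w 0.0609 F [-0.6 -0.8 -0.5]
tool x,z [[1.0, 0.007, 0.002], [-0.007, 1.0, -0.0]]
lid px [308.  97.] n 244 circ [ 327.6 -259.7] 27.6 mid [ 0.3268 -0.2605] ext [0.0534 0.0245] z 0.0265
lid px [199. 106.] n 493 circ [ 340.1 -361.3] 88.7 mid [ 0.3395 -0.3613] ext [0.0045 0.1773] z 0.0272
lid px [299. 217.] n 1026 circ [ 452.3 -267.2] 17.9 mid [ 0.4526 -0.2672] ext [0.0347 0.0352] z 0.0308
lid px [311. 315.] n 638 circ [ 562.  -255.6] 17.3 mid [ 0.558  -0.2554] ext [0.0262 0.0335] z 0.0307
```

View pics/w2.png

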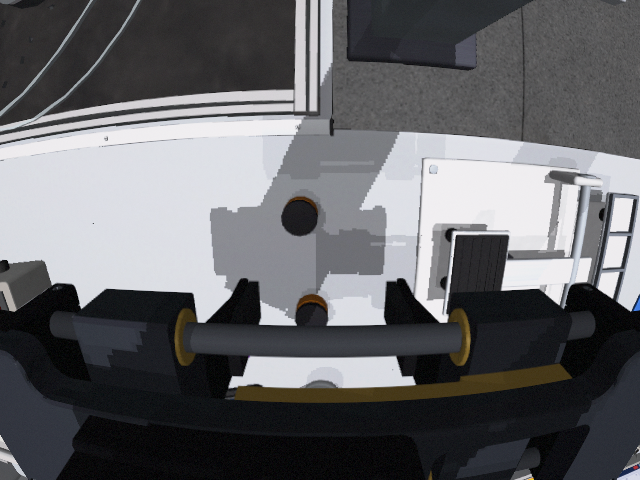

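Jar B's lid is at pixel (299,217) → (0.4525,-0.267), z 0.031, and jar A's at (311,315) → (0.561,-0.256). Both lid heights are consistent with 30 mm. Aligning above B.

```bash
python3 -m jog '[[0.005,0,-0.022,0,0,0],[0,0.035,0,0,0.4,0],[0,0.035,0,0,0,0],[0,0.035,0,0,0,0],[0,0.035,0,0,0,0],[0,0.02,0,0,0,0],[0,0,0,0,0,0]]' ; python3 -c "
from h import *
pose()"
```

```text
time: 3.35
ee_pos: [0.462, -0.2556, 0.0538]
eef_rot: [-0.706, -0.009, 0.002, 0.708]
ft_force: [-0.6, 0.6, -0.4]
width: 0.0611
t 3.35 pos [ 0.462  -0.2556  0.0538] w 0.0611 F [-0.6  0.6 -0.4]
tool x,z [[1.0, 0.016, 0.009], [-0.016, 1.0, 0.003]]
```

```bash
python3 -m jog '[[-0.0095,0,-0.0115,0,0.9,0],[0,0,0,0,0,0],[0,0,0,0,0,0]]' ; python3 -c "
from h import *
pose()"
```

```text
time: 3.6
ee_pos: [0.4537, -0.2647, 0.0549]
eef_rot: [-0.705, -0.005, -0.002, 0.709]
ft_force: [0.5, 0.3, -0.4]
width: 0.061
t 3.6 pos [ 0.4537 -0.2647  0.0549] w 0.061 F [ 0.5  0.3 -0.4]
tool x,z [[1.0, 0.004, 0.009], [-0.004, 1.0, 0.005]]
```

```bash
python3 -m jog '[[-0.001,0.022,-0.002,-0.3,0,0.5],[0,0.022,0,0,0,0],[0,0,0,0,0,0]]' ; python3 -c "
from h import *
pose()"
```

```text
time: 3.85
ee_pos: [0.4576, -0.2673, 0.0154]
eef_rot: [0.708, 0.005, 0.002, -0.707]
ft_force: [-0.1, 0.8, 0.6]
width: 0.0607
t 3.85 pos [ 0.4576 -0.2673  0.0154] w 0.0607 F [-0.1  0.8  0.6]
tool x,z [[1.0, 0.005, 0.01], [-0.005, 1.0, -0.002]]
```

```bash
python3 -m jog '[[-0.005,0.005,0,0,0,0.5],[0,0,0,0,0,0],[0,0,0,0,0,0]]' && python3 -m jog '[[0,0,0,0,0,0],[0,0,0,0,0,0],[0,0,0,0,0,0],[0,0,0,0,0,0],[0,0,0,0,0,0],[0,0,0,0,0,0]]' -1 8; python3 -c "
from h import *
pose()"
```

```text
time: 4.1
ee_pos: [0.4544, -0.2678, 0.0139]
eef_rot: [0.708, 0.004, -0.0, -0.706]
ft_force: [-0.4, -0.4, 1.7]
width: 0.0609
time: 4.6
ee_pos: [0.4564, -0.2684, 0.0174]
eef_rot: [0.708, 0.005, 0.001, -0.706]
ft_force: [0.2, 0.1, 0.5]
width: 0.0356
t 4.6 pos [ 0.4564 -0.2684  0.0174] w 0.0356 F [0.2 0.1 0.5]
tool x,z [[1.0, 0.006, 0.01], [-0.006, 1.0, -0.003]]
```

```bash
python3 -m jog '[[0,-0.03,0,0,0,0.5],[0,-0.04,0,0,0,0],[0,-0.04,0,0,0,0],[0,-0.02,0.02,0,0,0],[0.003,0,0.04,0,0,0],[0.003,0,0.04,0,0,0],[0.003,0,0.04,0,0,0],[0.003,0,0.04,0,0,0],[0.003,0,0.04,0,0,0],[0.003,0,0.04,0,0,0],[0.003,0,0.04,0,0,0],[0.003,0,0.04,0,0,0]]' && python3 -m jog '[[0,0,0.015,0,0,0],[0,0,0,0,0,0]]'; python3 - <<'E'
from h import *
c=r.camera("wrist"); save("w3.png",c["image"]); pose()
s=r.read_state(); p=s["ee_pos"]
lids(c,(p[0]-.04,p[0]+.04,p[1]-.03,p[1]+.03),(p[2]-.03,p[2]+.04))
E
```

```text
time: 5.6
ee_pos: [0.4782, 0.0745, 0.1528]
eef_rot: [0.709, -0.005, 0.006, -0.705]
ft_force: [1.9, -0.4, 0.4]
width: 0.0355
time: 5.77
ee_pos: [0.4775, 0.0996, 0.1524]
eef_rot: [0.708, -0.001, 0.002, -0.706]
ft_force: [-0.1, -0.9, -0.8]
width: 0.0357
t 5.82 pos [0.4775 0.0983 0.1523] w 0.0358 F [-0.8  0.6 -0.6]
tool x,z [[1.0, -0.005, 0.001], [0.005, 1.0, -0.003]]
lid px [298. 263.] n 119 circ [463.2  88.5] 8.6 mid [0.4632 0.0885] ext [0.0126 0.0117] z 0.1451
lid px [345. 262.] n 142 circ [462.  110.2] 8.1 mid [0.4619 0.11  ] ext [0.0116 0.0119] z 0.1451
lid px [322. 299.] n 6383 circ [466.  99.] 29.3 mid [0.4713 0.099 ] ext [0.0307 0.0586] z 0.1662
```

View pics/w3.png

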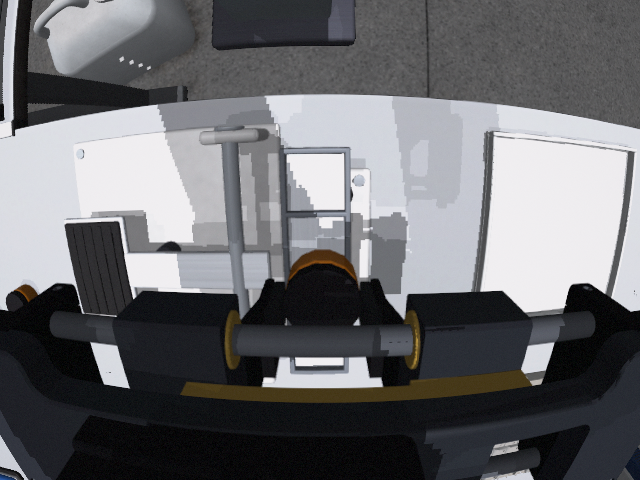

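Jar held level between the fingers, lid at (322,285), amber rim facing the camera. Getting the jar's exact offset in the hand.

```bash
cat >> h.py <<'E'
def inhand(c=None):
    c=c or r.camera("wrist"); P=wpts(c); p=r.read_state()["ee_pos"]; im=c["image"].astype(int)
    near=(abs(P[...,0]-p[0])<.04)&(abs(P[...,1]-p[1])<.03)&(abs(P[...,2]-p[2])<.04)
    am=near&(im[...,0]>im[...,2]+35); Q=P[am]; print("amber n",len(Q),"xmin..",np.percentile(Q[:,0],[2,50]).round(4),"y",np.percentile(Q[:,1],[2,98]).round(4),"z",np.percentile(Q[:,2],[1,99]).round(4))
    L=near&~am&(abs(P[...,1]-p[1])<.013)&(P[...,0]<p[0]); Q=P[L]; h,e=np.histogram(Q[:,2],np.arange(p[2]-.03,p[2]+.03,.002)); i=h.argmax(); K=Q[abs(Q[:,2]-e[i]-.001)<.003]
    print("lid z",np.median(K[:,2]).round(4),"xmin",np.percentile(K[:,0],1).round(4),"-> jar centre x~",(np.percentile(K[:,0],1)+.018).round(4),"rel tcp",(np.percentile(K[:,0],1)+.018-p[0]).round(4)); pose()
E
python3 -c "
from h import *
inhand()"
```

```text
amber n 832 xmin.. [0.4561 0.4581] y [0.0834 0.1135] z [0.1393 0.1589]
lid z 0.166 xmin 0.4567 -> jar centre x~ 0.4747 rel tcp -0.003
t 5.87 pos [0.4777 0.0961 0.1524] w 0.0357 F [-0.6 -0.7 -0.7]
tool x,z [[1.0, -0.008, 0.001], [0.008, 1.0, -0.004]]
```

```bash
python3 -m jog '[[0.0015,0.03,-0.001,0,0,0],[0,0.022,0,0,0,0],[0,0,0,0,0,0]]'; python3 -c "
from h import *
pose()"
```

```text
time: 6.12
ee_pos: [0.4809, 0.0899, 0.1004]
eef_rot: [0.708, -0.003, 0.007, -0.706]
ft_force: [0.1, -0.3, -0.8]
width: 0.0358
t 6.12 pos [0.4809 0.0899 0.1004] w 0.0358 F [ 0.1 -0.3 -0.8]
tool x,z [[1.0, -0.013, 0.005], [0.013, 1.0, -0.003]]
```

```bash
python3 -m jog '[[-0.002,0.006,0.005,0,-0.7,0.3],[0,0,0,0,0,0],[0,0,0,0,0,0]]'; python3 -c "
from h import *
inhand()"
```

```text
time: 6.37
ee_pos: [0.4793, 0.0912, 0.0953]
eef_rot: [0.709, -0.003, 0.002, -0.706]
ft_force: [0.2, -0.2, -0.7]
width: 0.0355
amber n 829 xmin.. [0.4578 0.46  ] y [0.0762 0.1063] z [0.0822 0.1017]
lid z 0.109 xmin 0.4585 -> jar centre x~ 0.4765 rel tcp -0.0028
t 6.42 pos [0.4793 0.0914 0.0954] w 0.0352 F [ 0.5 -0.7 -0.9]
tool x,z [[1.0, -0.006, -0.001], [0.006, 1.0, -0.004]]
```

```bash
python3 -m jog '[[-0.001,0,0.004,0,-0.3,0],[-0.0005,0.008,0.0005,0,0,0],[-0.0005,0.004,0.0005,0,0,0],[0,0,0,0,0,0]]'; python3 -c "
from h import *
pose()"
```

```text
time: 6.75
ee_pos: [0.4787, 0.0973, 0.0848]
eef_rot: [0.708, 0.001, 0.001, -0.706]
ft_force: [0.2, -0.1, -0.7]
width: 0.0358
t 6.75 pos [0.4787 0.0973 0.0848] w 0.0358 F [ 0.2 -0.1 -0.7]
tool x,z [[1.0, -0.0, 0.003], [0.0, 1.0, -0.002]]
```

```bash
python3 -m jog '[[0,0.006,-0.002,0,0,0],[0,0.002,0,0,0,0],[0,0.002,0,0,0,0],[0,0,0,0,0,0]]'; python3 -c "
from h import *
inhand()"
```

```text
time: 7.08
ee_pos: [0.479, 0.0955, 0.0742]
eef_rot: [0.708, 0.001, 0.001, -0.707]
ft_force: [-0.9, -0.4, 2.6]
width: 0.0355
amber n 807 xmin.. [0.4574 0.4595] y [0.0803 0.1105] z [0.0621 0.0813]
lid z 0.0887 xmin 0.4579 -> jar centre x~ 0.4759 rel tcp -0.0031
t 7.13 pos [0.479  0.0955 0.0742] w 0.0358 F [-1.3 -0.2  0.2]
tool x,z [[1.0, 0.0, 0.003], [-0.0, 1.0, -0.002]]
```

Lid at 0.0887 means the jar is seated on the pocket floor. Release, rise and look.

```bash
python3 -m jog '[[0,0,0,0,0,0],[0,0,0,0,0,0],[0,0,0,0,0,0],[0,-0.03,0,0,0,0],[0,-0.04,0,0,0,0],[0,-0.03,0,0,0,0],[0,0,-0.04,0,0,0],[0,0,-0.04,0,0,0],[0,0,-0.04,0,0,0],[0,0,-0.04,0,0,0],[0,0,0,0,0,0]]' 0.4; python3 - <<'E'
from h import *
c=r.camera("wrist"); save("w4.png",c["image"]); pose(); lids(c,(.44,.6,.06,.13),(.06,.1)); lids(c,(.4,.62,-.3,-.2))
T=r.camera("top"); save("t4.png",T["image"][200:340,160:460].repeat(2,0).repeat(2,1))
E
```

```text
time: 8.05
ee_pos: [0.479, -0.0689, 0.1802]
eef_rot: [0.708, 0.005, -0.0, -0.706]
ft_force: [-0.3, -0.4, 0.6]
width: 0.0609
t 8.1 pos [ 0.4792 -0.0655  0.18  ] w 0.0611 F [-0.5 -0.2  0. ]
tool x,z [[1.0, 0.01, 0.006], [-0.01, 1.0, -0.002]]
lid px [489. 238.] n 243 circ [485.9  71.1] 45.4 mid [0.4859 0.071 ] ext [0.0909 0.0028] z 0.0629
lid px [534. 201.] n 305094 circ [441.1 121.7] 1191.1 mid [0.4418 0.1217] ext [1.3418 1.9693] z 0.0094
lid px [525. 240.] n 1501 circ [494.  102.8] 38.7 mid [0.4939 0.0967] ext [0.073  0.0398] z 0.0884
lid px [503. 228.] n 285 circ [473.8  86.9] 15.4 mid [0.4738 0.0832] ext [0.0303 0.0125] z 0.0688
lid px [141. 288.] n 85 circ [ 549.6 -253.2] 10.2 mid [ 0.5481 -0.2532] ext [0.0062 0.0201] z 0.0292
```

View pics/w4.png

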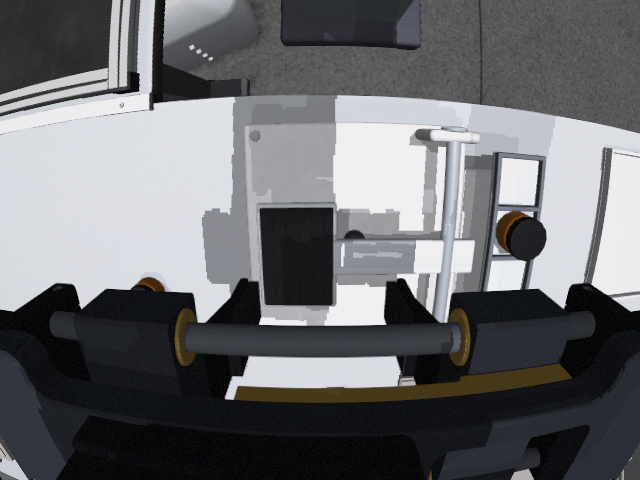

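Jar stands upright in pocket 2 (lid (525,238)). Next, jar A.

```bash
python3 -m jog '[[0.01,-0.01,-0.04,0,0.5,0],[0.01,-0.01,-0.04,0,0,0],[0.015,-0.01,-0.04,0,0,0],[0.015,0,-0.04,0,0,0],[0.01,0,-0.012,0,0,0],[0,0,0,0,0,0],[0,0,0,0,0,0]]'; python3 - <<'E'
from h import *
c=r.camera("wrist"); np.savez("w5.npz",**c); pose(); lids(c,(.5,.62,-.3,-.2))
E
```

```text
time: 8.73
ee_pos: [0.5452, -0.2255, 0.2078]
eef_rot: [-0.707, -0.009, 0.007, 0.708]
ft_force: [-0.3, 0.5, 0.3]
width: 0.0609
t 8.78 pos [ 0.5452 -0.2246  0.2077] w 0.0607 F [-0.   0.1 -0.1]
tool x,z [[1.0, 0.025, 0.003], [-0.025, 1.0, 0.002]]
lid px [290. 233.] n 1055 circ [ 563.2 -255.8] 18.1 mid [ 0.5634 -0.2556] ext [0.0353 0.0346] z 0.0308
```

```bash
python3 -m jog '[[0.017,0,-0.031,0,1.4,0],[0,0.035,0,0,0,0],[0,0.035,0,0,0,0],[0,0.035,0,0,0,0],[0,0.035,0,0,0,0],[0,0,0,0,0,0]]'; python3 -c "
from h import *
pose()"
```

```text
time: 9.28
ee_pos: [0.5683, -0.241, 0.0647]
eef_rot: [-0.704, -0.008, 0.002, 0.71]
ft_force: [-0.9, 1.6, -1.2]
width: 0.0606
t 9.28 pos [ 0.5683 -0.241   0.0647] w 0.0606 F [-0.9  1.6 -1.2]
tool x,z [[1.0, 0.015, 0.01], [-0.015, 1.0, 0.009]]
```

```bash
python3 -m jog '[[-0.005,0.005,-0.0145,-0.5,0.8,0.5],[0,0,0,0,0,0],[-0.001,0.010,-0.001,0,0,0.2],[0,0,0,0,0,0]]'; python3 -c "
from h import *
pose()"
```

```text
time: 9.62
ee_pos: [0.5638, -0.2531, 0.0526]
eef_rot: [-0.706, -0.001, 0.002, 0.708]
ft_force: [-1.1, -0.1, -0.6]
width: 0.0611
t 9.62 pos [ 0.5638 -0.2531  0.0526] w 0.0611 F [-1.1 -0.1 -0.6]
tool x,z [[1.0, 0.005, -0.002], [-0.005, 1.0, 0.002]]
```

```bash
python3 -m jog '[[-0.001,0.02,-0.003,0,0.2,0],[-0.002,0.018,0,0,0,0],[0,0.006,0,0,0,0],[0,0.001,0,0,0,0]]'; python3 -c "
from h import *
pose()"
```

```text
time: 9.95
ee_pos: [0.5654, -0.2565, 0.0125]
eef_rot: [-0.707, -0.004, -0.002, 0.707]
ft_force: [0.3, 0.3, 0.5]
width: 0.0608
t 9.95 pos [ 0.5654 -0.2565  0.0125] w 0.0608 F [0.3 0.3 0.5]
tool x,z [[1.0, 0.002, 0.008], [-0.002, 1.0, 0.001]]
```

Grip with 8 N, lift and carry to above pocket 3 (0.520, 0.095).

```bash
python3 -m jog '[[-0.002,0,0,0,0,0.3],[0,0,0,0,0,0],[0,0,0,0,0,0],[0,0,0,0,0,0],[0,0,0,0,0,0]]' -1 8 && python3 -m jog '[[0,-0.03,0,0,0,0],[0,-0.04,0,0,0,0],[0,-0.04,0,0,0,0],[0,-0.03,0.02,0,0,0],[-0.005,0,0.04,0,0,0],[-0.005,0,0.04,0,0,0],[-0.006,0,0.04,0,0,0],[-0.006,0,0.04,0,0,0],[-0.006,0,0.04,0,0,0],[-0.006,0,0.04,0,0,0],[-0.006,0,0.04,0,0,0],[-0.006,0,0.03,0,0,0]]' && python3 -m jog '[[0,0,0,0,0,0],[0,0,0,0,0,0]]'; python3 -c "
from h import *
inhand()"
```

```text
time: 10.37
ee_pos: [0.5658, -0.257, 0.0169]
eef_rot: [0.707, 0.004, 0.002, -0.707]
ft_force: [-0.9, -0.5, -0.8]
width: 0.0358
time: 11.37
ee_pos: [0.5176, 0.0753, 0.1669]
eef_rot: [0.708, 0.0, 0.011, -0.706]
ft_force: [0.8, 1.2, -0.8]
width: 0.0355
time: 11.53
ee_pos: [0.516, 0.084, 0.1674]
eef_rot: [-0.707, -0.004, -0.007, 0.707]
ft_force: [0.0, -1.3, -0.5]
width: 0.0354
amber n 858 xmin.. [0.4958 0.498 ] y [0.0682 0.0996] z [0.154  0.1739]
lid z 0.1814 xmin 0.4962 -> jar centre x~ 0.5142 rel tcp -0.0018
t 11.58 pos [0.516  0.0843 0.1673] w 0.0355 F [0.1 0.4 1. ]
tool x,z [[1.0, -0.003, 0.015], [0.003, 1.0, 0.002]]
```

```bash
python3 -m jog '[[0.006,0.03,0.011,0,0,0.8],[0,0.03,0,0,0,0],[0,0.01,0,0,0,0],[0,0,0,0,0,0]]'; python3 -c "
from h import *
pose()"
```

```text
time: 11.92
ee_pos: [0.5257, 0.0915, 0.098]
eef_rot: [-0.706, 0.001, -0.005, 0.708]
ft_force: [-0.1, -1.0, 0.2]
width: 0.036
t 11.92 pos [0.5257 0.0915 0.098 ] w 0.036 F [-0.1 -1.   0.2]
tool x,z [[1.0, -0.009, 0.006], [0.009, 1.0, 0.003]]
```

```bash
python3 -m jog '[[-0.004,0.004,0.004,0,-0.5,0.3],[0,0,0,0,0,0],[-0.0005,0.007,0.0005,0,0,0],[0,0,0,0,0,0]]'; python3 -c "
from h import *
inhand()"
```

```text
time: 12.25
ee_pos: [0.5225, 0.0935, 0.0893]
eef_rot: [-0.706, 0.0, -0.002, 0.708]
ft_force: [-1.0, 0.1, -1.0]
width: 0.0359
amber n 858 xmin.. [0.5023 0.5043] y [0.0778 0.1091] z [0.0764 0.0959]
lid z 0.1034 xmin 0.5027 -> jar centre x~ 0.5207 rel tcp -0.0024
t 12.3 pos [0.523  0.0934 0.0901] w 0.0354 F [0.6 0.4 0.2]
tool x,z [[1.0, -0.004, 0.004], [0.004, 1.0, 0.003]]
```

```bash
python3 -m jog '[[-0.001,0.005,0.002,0,-0.2,0.2],[-0.0005,0.005,0,0,0,0],[-0.0005,0.003,0,0,0,0],[0,0.002,0,0,0,0],[0,0.001,0,0,0,0]]'; python3 -c "
from h import *
inhand()"
```

```text
time: 12.72
ee_pos: [0.5221, 0.0961, 0.0744]
eef_rot: [-0.705, -0.001, -0.001, 0.709]
ft_force: [-2.0, 0.5, 8.6]
width: 0.0359
amber n 847 xmin.. [0.5018 0.5038] y [0.0803 0.1117] z [0.0613 0.0813]
lid z 0.0887 xmin 0.4824 -> jar centre x~ 0.5004 rel tcp -0.0218
t 12.77 pos [0.5221 0.0962 0.0745] w 0.0357 F [-1.   1.3  0.2]
tool x,z [[1.0, -0.0, 0.003], [0.0, 1.0, 0.005]]
```

```bash
python3 -m jog '[[0,0,0,0,0,0],[0,0,0,0,0,0],[0,0,0,0,0,0],[0,-0.03,0,0,0,0],[0,-0.04,0,0,0,0],[0,-0.02,0,0,0,0],[-0.006,0,-0.04,0,0,0],[-0.006,0,-0.04,0,0,0],[-0.006,0,-0.04,0,0,0],[-0.004,0,-0.03,0,0,0],[0,0,-0.015,0,0,0],[0,0,0,0,0,0]]' 0.4;  python3 -m jog '[[0,0,0,0,0,0],[0,0,0,0,0,0],[0,0,0,0,0,0],[0,0,0,0,0,0]]' -1; python3 - <<'E'
from h import *
c=r.camera("wrist"); save("w6.png",c["image"]); pose(); lids(c,(.44,.6,.06,.13),(.075,.1))
P=wpts(c); pad=P[(P[...,0]>.46)&(P[...,0]<.48)&(P[...,1]>-.2)&(P[...,1]<.0)&(P[...,2]>.045)&(P[...,2]<.075)]; print("pad y",np.percentile(pad[:,1],[2,98]),"z",np.median(pad[:,2]))
E
```

```text
time: 13.77
ee_pos: [0.4994, -0.0748, 0.1692]
eef_rot: [-0.706, -0.004, -0.001, 0.709]
ft_force: [-0.3, -0.0, 0.0]
width: 0.0604
time: 14.1
ee_pos: [0.4997, -0.0728, 0.1692]
eef_rot: [-0.705, -0.004, -0.001, 0.709]
ft_force: [1.2, 0.3, 0.3]
width: 0.042
t 14.15 pos [ 0.4998 -0.0726  0.1692] w 0.0377 F [ 0.4  1.  -0. ]
tool x,z [[1.0, 0.006, 0.007], [-0.006, 1.0, 0.005]]
lid px [538. 216.] n 1479 circ [475.4  94.9] 18.3 mid [0.4749 0.095 ] ext [0.0347 0.0362] z 0.0885
lid px [530. 269.] n 1340 circ [519.4  95. ] 18.5 mid [0.5196 0.0952] ext [0.0358 0.0358] z 0.0885
pad y [-0.12033771 -0.05914324] z 0.06210086920677918
```

View pics/w6.png

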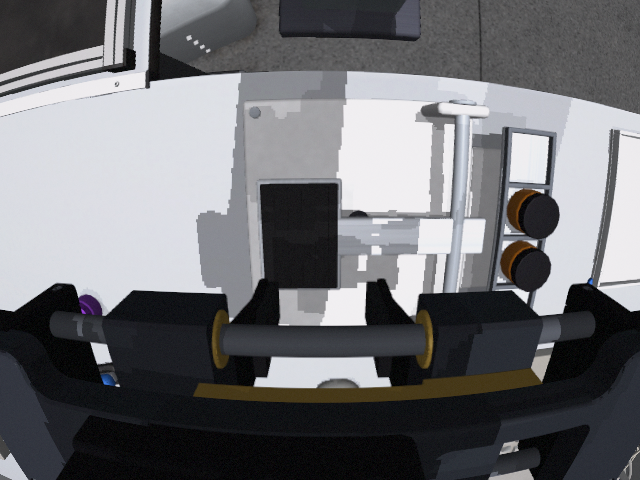

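Both jars upright in pockets 2 and 3 (lids (538,215), (530,268)). Pad centre ≈ (0.498,-0.090), top z 0.062. Close fully and descend to it.

```bash
python3 -m jog '[[-0.001,0.03,-0.018,0,0.3,0.3],[0,0.035,0,0,0,0],[0,0.01,0,0,0,0],[0,0,0,0,0,0],[0,0,0,0,0,0],[0,0,0,0,0,0]]' -1; python3 -c "
from h import *
pose()"
```

```text
time: 14.65
ee_pos: [0.5018, -0.0855, 0.0942]
eef_rot: [-0.705, -0.005, 0.002, 0.709]
ft_force: [0.9, 0.9, -0.1]
width: 0.0023
t 14.65 pos [ 0.5018 -0.0855  0.0942] w 0.0023 F [ 0.9  0.9 -0.1]
tool x,z [[1.0, 0.009, 0.004], [-0.009, 1.0, 0.006]]
```

```bash
python3 -m jog '[[-0.002,0.02,-0.005,0,0.4,0],[0,0.01,0,0,0,0],[0,0.008,0,0,0,0],[0,0.008,0,0,0,0],[0,0.008,0,0,0,0],[0,0.006,0,0,0,0],[0,0.004,0,0,0,0]]'; python3 -c "
from h import *
pose()"
```

```text
time: 15.23
ee_pos: [0.5051, -0.0876, 0.0361]
eef_rot: [-0.703, -0.006, -0.002, 0.711]
ft_force: [-3.4, 0.1, 10.1]
width: 0.0003
t 15.23 pos [ 0.5051 -0.0876  0.0361] w 0.0003 F [-3.4  0.1 10.1]
tool x,z [[1.0, 0.006, 0.012], [-0.006, 1.0, 0.01]]
```

```bash
python3 -m jog '[[-0.002,0.005,0,-0.4,0.3,0.4],[-0.001,0.005,0,0,0,0.2],[0,0.005,0,0,0,0],[0,0.005,0,0,0,0]]'; python3 -c "
from h import *
pose()
T=r.camera('top'); P=depthpts(T); Q=P[255:285,348:363].reshape(-1,3); print('pad z',np.percentile(Q[:,2],[10,50]).round(4),'cradle jars z',P[262,281,2].round(4),P[280,281,2].round(4))"
```

```text
time: 15.57
ee_pos: [0.5058, -0.0866, 0.029]
eef_rot: [-0.702, -0.001, -0.001, 0.712]
ft_force: [-39.7, 2.6, 94.3]
width: 0.0007
t 15.57 pos [ 0.5058 -0.0866  0.029 ] w 0.0007 F [-39.7   2.6  94.3]
tool x,z [[1.0, 0.001, 0.002], [-0.001, 1.0, 0.014]]
pad z [0.4503 0.4681] cradle jars z 0.1029 0.1026
```

Stop reached at z ≈ 0.029, but the force is too high; ease off and hold.

```bash
python3 -m jog '[[0,0.001,0,0,0,0]]'; python3 -m jog '[[0,0.001,0,0,0,0]]'; python3 -m jog '[[0,0.0015,0,0,0,0],[0,0.0015,0,0,0,0]]'
```

```text
time: 15.7
ee_pos: [0.5055, -0.087, 0.0319]
eef_rot: [-0.701, -0.0, -0.0, 0.713]
ft_force: [-15.3, -1.6, 25.5]
width: 0.0001
time: 15.78
ee_pos: [0.5058, -0.0873, 0.0333]
eef_rot: [-0.7, -0.0, -0.001, 0.714]
ft_force: [-4.4, -0.1, 7.0]
width: 0.0002
time: 15.95
ee_pos: [0.5061, -0.0874, 0.033]
eef_rot: [-0.7, -0.0, -0.001, 0.715]
ft_force: [-5.3, 0.9, 7.3]
width: 0.0003
```

```bash
python3 -m jog '[[0,0.003,0,-0.4,0,0],[0,0.0025,0,-0.4,0,0]]'; python3 -m jog '[[0,0.0025,0,0,0,0],[0,0.0025,0,0,0,0]]'; python3 -c "
from h import *
pose()"
```

```text
time: 16.12
ee_pos: [0.5065, -0.0873, 0.0312]
eef_rot: [-0.703, 0.0, -0.001, 0.711]
ft_force: [-19.1, 1.0, 42.5]
width: 0.0006
time: 16.28
ee_pos: [0.5065, -0.0873, 0.0313]
eef_rot: [-0.702, 0.001, -0.0, 0.712]
ft_force: [-17.1, 0.8, 39.8]
width: 0.0004
t 16.28 pos [ 0.5065 -0.0873  0.0313] w 0.0004 F [-17.1   0.8  39.8]
tool x,z [[1.0, -0.002, -0.001], [0.002, 1.0, 0.014]]
```

```bash
python3 -m jog '[[-0.0003,0.0022,0,0,0,0],[0,0.0022,0,0,0,0],[0,0.0022,0,0,0,0],[0,0.0022,0,0,0,0],[0,0.0022,0,0,0,0],[0,0.0022,0,0,0,0],[0,0.0022,0,0,0,0],[0,0.0022,0,0,0,0],[0,0.0022,0,0,0,0],[0,0.0022,0,0,0,0],[0,0.0022,0,0,0,0],[0,0.0022,0,0,0,0]]'; python3 -m jog '[[0,0.0022,0,0,0,0],[0,0.0022,0,0,0,0],[0,0.0022,0,0,0,0]]'; python3 -c "
from h import *
pose()
T=r.camera('side'); save('s7.png',T['image'])"
```

```text
time: 17.28
ee_pos: [0.5064, -0.0873, 0.0316]
eef_rot: [-0.694, 0.004, 0.001, 0.72]
ft_force: [-14.1, 0.2, 31.2]
width: 0.0007
time: 17.53
ee_pos: [0.5064, -0.0873, 0.0315]
eef_rot: [-0.692, 0.005, 0.002, 0.722]
ft_force: [-13.3, 0.0, 30.5]
width: 0.0008
t 17.53 pos [ 0.5064 -0.0873  0.0315] w 0.0008 F [-13.3   0.   30.5]
tool x,z [[1.0, -0.004, -0.009], [0.005, 0.999, 0.041]]
```

View pics/s7.png

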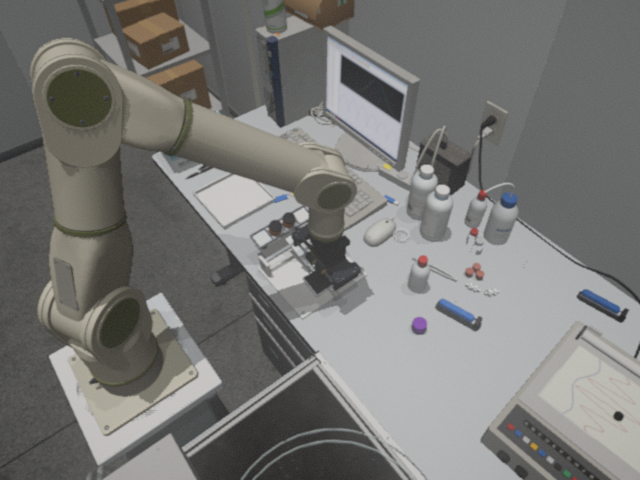

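Pedal at its stop, jars standing in the raised cradle at (275,228) and (289,219). Let it up.

```bash
python3 -m jog '[[0,-0.01,0,0,0,0],[0,-0.01,0,0,0,0],[0,-0.01,0,0,0,0],[-0.003,-0.02,0,-1.2,0,-0.2],[-0.003,-0.015,0,-1.2,0,-0.2],[0,0,-0.002,0,-0.3,0],[0,0,0,0,0,0],[0,0,0,0,0,0],[0,0,0,0,0,0],[0,0,0,0,0,0],[0,0,0,0,0,0],[0,0,0,0,0,0]]'; python3 -m jog '[[0,0,0,0,0,0],[0,0,0,0,0,0],[0,0,0,0,0,0],[0,0,0,0,0,0],[0,0,0,0,0,0],[0,0,0,0,0,0],[0,0,0,0,0,0],[0,0,0,0,0,0],[0,0,0,0,0,0],[0,0,0,0,0,0]]'; cat >> h.py <<'E'
def padjars():
    c=r.camera("wrist"); P=wpts(c); pose()
    for n,(a,b,d,e) in dict(padL=(.462,.482,-.115,-.065)).items():
        m=(P[...,0]>a)&(P[...,0]<b)&(P[...,1]>d)&(P[...,1]<e)&(P[...,2]<.08); print(n,m.sum(),np.median(P[m][:,2]).round(4))
    lids(c,(.44,.6,.06,.13),(.078,.12))
    return c
E
python3 -c "
from h import *
padjars()"
```

```text
time: 18.58
ee_pos: [0.5029, -0.0911, 0.1026]
eef_rot: [-0.707, -0.001, 0.0, 0.707]
ft_force: [0.4, -0.1, -0.5]
width: 0.0007
time: 19.42
ee_pos: [0.5024, -0.0914, 0.1017]
eef_rot: [0.707, 0.0, -0.001, -0.707]
ft_force: [-0.1, -0.3, -0.3]
width: 0.0006
t 19.47 pos [ 0.5024 -0.0914  0.1017] w 0.0002 F [ 0.  -0.   0.2]
tool x,z [[1.0, 0.001, -0.001], [-0.001, 1.0, -0.0]]
padL 3194 0.0622
lid px [612. 237.] n 1894 circ [475.4  94.4] 18.5 mid [0.475  0.0942] ext [0.0351 0.0355] z 0.0884
lid px [607. 286.] n 489 circ [513.   97.6] 16.0 mid [0.5109 0.0978] ext [0.0185 0.0301] z 0.0883
```

```bash
python3 -m jog '[[-0.003,0.025,0.001,0,0,0],[-0.001,0.01,0,0,0,0],[0,0.008,0,0,0,0],[0,0.008,0,0,0,0],[0,0.008,0,0,0,0],[0,0.007,0,0,0,0],[0,0.006,0,0,0,0],[0,0.004,0,0,0,0],[0,0.003,0,0,0,0]]'; python3 -c "
from h import *
pose()"
```

```text
time: 20.22
ee_pos: [0.5014, -0.0886, 0.0294]
eef_rot: [-0.704, -0.0, 0.001, 0.711]
ft_force: [-30.0, 4.2, 71.7]
width: 0.0008
t 20.22 pos [ 0.5014 -0.0886  0.0294] w 0.0008 F [-30.    4.2  71.7]
tool x,z [[1.0, 0.001, -0.001], [-0.001, 1.0, 0.01]]
```

```bash
python3 -m jog '[[0,0.0022,0,-0.3,0,0],[0,0.0022,0,0,0,0],[0,0.0023,0,-0.3,0,0],[0,0.0023,0,0,0,0],[0,0.0023,0,-0.3,0,0],[0,0.0023,0,0,0,0]]';python3 -m jog '[[0,0.0023,0,-0.3,0,0],[0,0.0023,0,0,0,0],[0,0.0023,0,-0.3,0,0],[0,0.0023,0,0,0,0],[0,0.0023,0,-0.3,0,0],[0,0.0023,0,0,0,0],[0,0.0023,0,-0.3,0,0],[0,0.0023,0,0,0,0],[0,0.0023,0,0,0,0]]'
```

```text
time: 20.72
ee_pos: [0.5012, -0.0889, 0.0309]
eef_rot: [-0.704, 0.003, 0.002, 0.71]
ft_force: [-15.6, 1.8, 40.1]
width: 0.0007
time: 21.47
ee_pos: [0.5012, -0.0889, 0.0309]
eef_rot: [-0.704, 0.008, 0.003, 0.71]
ft_force: [-16.2, 2.2, 39.6]
width: 0.0005
```

Held 1.3 s at the stop (steady 40 N). Up again.

```bash
python3 -m jog '[[0,-0.01,0,0,0,0],[0,-0.01,0,0,0,0],[0,-0.01,0,0,0,0],[-0.001,-0.02,0,-0.5,-0.5,-0.2],[-0.001,-0.015,0,0,-0.5,-0.2],[0,0,0,0,0,0],[0,0,0,0,0,0],[0,0,0,0,0,0],[0,0,0,0,0,0],[0,0,0,0,0,0],[0,0,0,0,0,0],[0,0,0,0,0,0]]'; python3 -m jog '[[0,0,0,0,0,0],[0,0,0,0,0,0],[0,0,0,0,0,0],[0,0,0,0,0,0],[0,0,0,0,0,0],[0,0,0,0,0,0],[0,0,0,0,0,0],[0,0,0,0,0,0],[0,0,0,0,0,0],[0,0,0,0,0,0]]'; python3 -c "
from h import *
padjars()"
```

```text
time: 22.47
ee_pos: [0.5002, -0.0899, 0.0995]
eef_rot: [0.707, -0.0, -0.007, -0.707]
ft_force: [-0.4, -0.3, -0.7]
width: 0.0006
time: 23.3
ee_pos: [0.4996, -0.09, 0.0986]
eef_rot: [0.708, -0.001, -0.008, -0.707]
ft_force: [-0.6, -0.9, -0.1]
width: 0.0005
t 23.35 pos [ 0.4996 -0.09    0.0986] w 0.0005 F [-0.9  1.3  0.3]
tool x,z [[1.0, 0.01, -0.012], [-0.01, 1.0, -0.001]]
padL 3331 0.0622
lid px [612. 245.] n 1933 circ [474.8  94.5] 18.4 mid [0.4752 0.094 ] ext [0.0351 0.0359] z 0.0884
lid px [608. 291.] n 245 circ [509.2  99.5] 14.6 mid [0.5083 0.0995] ext [0.0137 0.0265] z 0.0882
```

```bash
python3 -m jog '[[-0.002,0.022,0,0,0.5,-0.5],[-0.001,0.01,0,0,0,0],[0,0.008,0,0,0,0],[0,0.008,0,0,0,0],[0,0.008,0,0,0,0],[0,0.007,0,0,0,0],[0,0.006,0,0,0,0],[0,0.004,0,0,0,0],[0,0.003,0,-0.3,0,0]]' && python3 -m jog '[[0,0.0022,0,-0.3,0,0],[0,0.0022,0,0,0,0],[0,0.0023,0,-0.3,0,0],[0,0.0023,0,0,0,0],[0,0.0023,0,-0.3,0,0],[0,0.0023,0,0,0,0]]'
```

```text
time: 24.1
ee_pos: [0.4993, -0.0882, 0.0295]
eef_rot: [-0.706, 0.001, 0.002, 0.709]
ft_force: [-30.5, 3.4, 73.9]
width: 0.0006
time: 24.6
ee_pos: [0.4991, -0.0884, 0.031]
eef_rot: [-0.706, 0.004, 0.004, 0.708]
ft_force: [-17.1, 2.2, 41.6]
width: 0.0007
```

```bash
python3 -m jog '[[0,0.0023,0,-0.3,0,0],[0,0.0023,0,0,0,0],[0,0.0023,0,-0.3,0,0],[0,0.0023,0,0,0,0],[0,0.0023,0,-0.3,0,0],[0,0.0023,0,0,0,0],[0,0.0023,0,-0.3,0,0],[0,0.0023,0,0,0,0],[0,0.0023,0,0,0,0]]'; python3 -m jog '[[0,-0.01,0,0,0,0],[0,-0.01,0,0,0,0],[0,-0.01,0,0,0,0],[-0.001,-0.02,0,-0.2,-0.5,-0.2],[-0.001,-0.03,0,0,-0.5,-0.2],[0,-0.03,0,0,0,0],[0,-0.03,0,0,0,0],[0,0,0,0,0,0],[0,0,0,0,0,0],[0,0,0,0,0,0],[0,0,0,0,0,0],[0,0,0,0,0,0]]'; python3 -m jog '[[0,0,0,0,0,0],[0,0,0,0,0,0],[0,0,0,0,0,0],[0,0,0,0,0,0],[0,0,0,0,0,0],[0,0,0,0,0,0],[0,0,0,0,0,0],[0,0,0,0,0,0],[0,0,0,0,0,0],[0,0,0,0,0,0]]'; python3 -c "
from h import *
padjars()"
```

```text
time: 25.35
ee_pos: [0.4991, -0.0884, 0.0311]
eef_rot: [-0.706, 0.008, 0.007, 0.708]
ft_force: [-17.2, 2.5, 41.3]
width: 0.0007
time: 26.35
ee_pos: [0.4994, -0.089, 0.1789]
eef_rot: [0.708, -0.0, -0.012, -0.707]
ft_force: [0.8, -0.0, -0.4]
width: 0.0006
time: 27.18
ee_pos: [0.4977, -0.0891, 0.1759]
eef_rot: [0.708, -0.002, -0.014, -0.706]
ft_force: [-0.2, -0.0, 0.7]
width: 0.0006
t 27.23 pos [ 0.4977 -0.0891  0.1759] w 0.0004 F [ 0.3  0.3 -0.6]
tool x,z [[1.0, 0.017, -0.024], [-0.017, 1.0, -0.003]]
padL 1691 0.0623
lid px [547. 227.] n 1349 circ [478.5  92.5] 18.2 mid [0.4787 0.0926] ext [0.0352 0.0362] z 0.0884
lid px [542. 274.] n 1212 circ [519.4  95.1] 17.9 mid [0.5194 0.0952] ext [0.0344 0.0355] z 0.0885
```

Pad back up, three presses done. Jar lids: (0.4787,0.0926) and (0.5194,0.0952). Now unload, jar in pocket 2 first.

```bash
python3 -m jog '[[-0.005,0,0.04,0,1,-1.4],[-0.005,0,0.04,0,0,0],[-0.006,0,0.04,0,0,0],[-0.004,0,0.04,0,0,0],[-0.002,0,0.02,0,0,0],[0,0,0,0,0,0],[0,0,0,0,0,0]]' 0.4; python3 -c "
from h import *
c=padjars(); P=wpts(c)"
```

```text
time: 27.82
ee_pos: [0.4745, 0.0962, 0.1759]
eef_rot: [0.708, -0.001, 0.004, -0.706]
ft_force: [0.2, -2.0, -0.3]
width: 0.039
t 27.87 pos [0.4746 0.096  0.1758] w 0.0431 F [-0.2 -0.1 -0.2]
tool x,z [[1.0, -0.007, 0.005], [0.007, 1.0, -0.003]]
padL 1417 0.0619
lid px [318. 248.] n 1935 circ [478.3  93.1] 17.9 mid [0.4783 0.0929] ext [0.0352 0.0346] z 0.0887
lid px [323. 300.] n 1683 circ [519.5  96.3] 18.1 mid [0.5196 0.0966] ext [0.0355 0.0354] z 0.0888
```

```bash
python3 -m jog '[[0.003,0.03,-0.003,0,-0.3,0.3],[-0.001,0.03,0,0,0,0],[0,0.015,0,0,0,0],[0,0,0,0,0,0],[0,0,0,0,0,0]]' 0.4; python3 -c "
from h import *
pose()"
```

```text
time: 28.28
ee_pos: [0.4795, 0.086, 0.1002]
eef_rot: [0.708, -0.002, 0.005, -0.706]
ft_force: [0.5, 0.9, 0.8]
width: 0.0602
t 28.28 pos [0.4795 0.086  0.1002] w 0.0602 F [0.5 0.9 0.8]
tool x,z [[1.0, -0.01, 0.003], [0.01, 1.0, -0.003]]
```

```bash
python3 -m jog '[[-0.001,0.006,0.007,0,-0.5,0.2],[0,0.009,0,0,0,0],[-0.001,0.008,0,0,0,0],[0,0.002,0,0,0,0],[0,0.001,0,0,0,0]]' 0.4; python3 -c "
from h import *
pose()"
```

```text
time: 28.7
ee_pos: [0.48, 0.0925, 0.0753]
eef_rot: [0.708, 0.0, 0.003, -0.707]
ft_force: [-0.0, -0.5, 0.2]
width: 0.0604
t 28.7 pos [0.48   0.0925 0.0753] w 0.0604 F [-0.  -0.5  0.2]
tool x,z [[1.0, -0.003, 0.004], [0.003, 1.0, -0.001]]
```

```bash
python3 -m jog '[[0,0.001,0,0,0,0],[0,0.001,0,0,0,0],[0,0.0008,0,0,0,0],[0,0.0008,0,0,0,0],[0,0.0005,0,0,0,0]]' -1 8 && python3 -m jog '[[0,-0.02,0,0,0,0],[0,-0.03,0,0,0,0],[0,-0.04,0,0,0,0],[0,0,0.04,0,0,0],[-0.003,0,0.04,0,0,0],[-0.003,0,0.04,0,0,0],[-0.003,0,0.04,0,0,0],[-0.003,0,0.02,0,0,0],[0,0,0,0,0,0],[0,0,0,0,0,0]]'; python3 - <<'E'
from h import *
c=r.camera("wrist"); save("w8.png",c["image"]); inhand(c)
P=wpts(c);m=(P[...,1]>.2)&(P[...,1]<.45)&(P[...,0]>.35)&(P[...,0]<.6)&(P[...,2]>.012)&(P[...,2]<.022);Q=P[m];print("tray walls",len(Q),Q.min(0).round(4),Q.max(0).round(4))
h,e=np.histogram(Q[:,1],np.arange(.23,.45,.004));print([(round(float(a),3),int(n)) for a,n in zip(e,h) if n>15])
E
```

```text
time: 29.12
ee_pos: [0.4805, 0.0929, 0.0715]
eef_rot: [0.707, 0.001, 0.003, -0.707]
ft_force: [-0.3, 7.5, 3.9]
width: 0.0356
time: 29.95
ee_pos: [0.4682, 0.2803, 0.167]
eef_rot: [-0.706, 0.0, -0.005, 0.708]
ft_force: [1.0, 0.0, -1.6]
width: 0.0353
amber n 883 xmin.. [0.4487 0.4507] y [0.2651 0.2958] z [0.1569 0.1766]
lid z 0.1842 xmin 0.4489 -> jar centre x~ 0.4669 rel tcp -0.0013
t 30.0 pos [0.4681 0.2801 0.167 ] w 0.0356 F [-0.2  0.5 -0.4]
tool x,z [[1.0, -0.008, 0.007], [0.008, 1.0, 0.004]]
tray walls 2517 [0.3889 0.2448 0.012 ] [0.5707 0.4312 0.0192]
[(0.242, 45), (0.246, 643), (0.25, 120), (0.254, 19), (0.258, 17), (0.262, 22), (0.266, 26), (0.27, 30), (0.274, 30), (0.278, 24), (0.282, 30), (0.286, 30), (0.29, 24), (0.294, 20), (0.298, 17), (0.302, 25), (0.306, 25), (0.31, 25), (0.314, 23), (0.318, 24), (0.322, 25), (0.326, 21), (0.33, 16), (0.334, 20), (0.338, 22), (0.342, 23), (0.346, 25), (0.35, 23), (0.354, 21), (0.358, 21), (0.362, 21), (0.366, 19), (0.37, 16), (0.374, 20), (0.378, 25), (0.382, 20), (0.386, 18), (0.39, 23), (0.394, 18), (0.398, 17), (0.406, 19), (0.41, 17), (0.414, 18), (0.418, 21), (0.422, 186), (0.426, 591), (0.43, 17)]
```

View pics/w8.png

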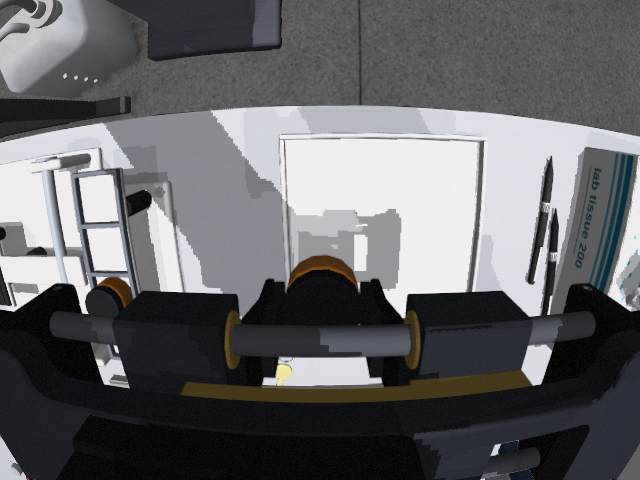

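Jar held level at (323,285). Tray spans x 0.389–0.573, y 0.246–0.430. Placing at (0.445,0.338).

```bash
python3 -m jog '[[-0.011,0,0.03,0,-0.4,0.4],[-0.011,0.01,0.028,0,0,0],[0,0.035,0,0,0,0],[0,0.035,0,0,0,0],[0,0.02,0,0,0,0],[0,0,0,0,0,0]]'; python3 -c "
from h import *
pose()"
```

```text
time: 30.5
ee_pos: [0.4512, 0.3327, 0.0665]
eef_rot: [-0.705, 0.003, -0.006, 0.709]
ft_force: [-0.7, -0.1, -0.7]
width: 0.0355
t 30.5 pos [0.4512 0.3327 0.0665] w 0.0355 F [-0.7 -0.1 -0.7]
tool x,z [[1.0, -0.013, 0.005], [0.013, 1.0, 0.006]]
```

```bash
python3 -m jog '[[-0.005,0.015,0.005,-0.3,-0.7,0.3],[0,0.013,0,0,0,0],[0,0.006,0,0,0,0],[0,0,0,0,0,0]]'; python3 -c "
from h import *
inhand()"
```

```text
time: 30.83
ee_pos: [0.4497, 0.3332, 0.0337]
eef_rot: [-0.707, 0.003, -0.003, 0.707]
ft_force: [-0.7, 0.3, -0.9]
width: 0.0356
amber n 886 xmin.. [0.4301 0.4321] y [0.3181 0.3488] z [0.0237 0.0433]
lid z 0.051 xmin 0.4303 -> jar centre x~ 0.4483 rel tcp -0.0019
t 30.88 pos [0.4502 0.3331 0.0345] w 0.0358 F [0.4 0.2 0.5]
tool x,z [[1.0, -0.009, 0.002], [0.009, 1.0, 0.001]]
```

```bash
python3 -m jog '[[0,0.007,0,0,-0.4,0],[0,0.004,0,0,0,0],[0,0.003,0,0,0,0],[0,0.002,0,0,0,0],[0,0.001,0,0,0,0]]'; python3 -c "
from h import *
inhand()"
```

```text
time: 31.3
ee_pos: [0.4529, 0.3335, 0.0195]
eef_rot: [-0.705, -0.001, -0.003, 0.709]
ft_force: [-0.1, -0.7, -0.0]
width: 0.0355
amber n 881 xmin.. [0.4333 0.4353] y [0.3183 0.349 ] z [0.0095 0.0288]
lid z 0.0367 xmin 0.4334 -> jar centre x~ 0.4514 rel tcp -0.0014
t 31.35 pos [0.4528 0.3335 0.0194] w 0.0358 F [-0.2  0.8 -1. ]
tool x,z [[1.0, -0.003, 0.006], [0.003, 1.0, 0.004]]
```

```bash
python3 -m jog '[[0,0.0015,0,-0.2,0,0.2],[0,0.0015,0,0,0,0]]'; python3 -m jog '[[0,0.001,0,0,0,0]]'
```

```text
time: 31.52
ee_pos: [0.4531, 0.3337, 0.017]
eef_rot: [-0.707, 0.0, -0.002, 0.708]
ft_force: [-2.5, -2.9, 11.7]
width: 0.0356
time: 31.6
ee_pos: [0.4533, 0.3337, 0.0167]
eef_rot: [-0.707, 0.0, -0.002, 0.708]
ft_force: [-5.2, -2.8, 10.7]
width: 0.0358
```

```bash
python3 -m jog '[[0,-0.001,0,0,0,0],[0,0,0,0,0,0],[0,0,0,0,0,0],[0,-0.03,0,0,0,0],[0,-0.04,0,0,0,0],[0,-0.04,0,0,0,0],[0.01,-0.03,-0.03,0,0,0],[0.01,0,-0.04,0,0,0],[0.01,0,-0.04,0,0,0],[0.01,0,-0.04,0,0,0],[0.01,0,-0.04,0,0,0],[0.01,0,-0.035,0,0,0]]' 0.4; python3 -m jog '[[0,0,0,0,0,0],[0,0,0,0,0,0]]';  python3 -c "
from h import *
c=padjars(); lids(c,(.38,.6,.24,.43),(.02,.045))"
```

```text
time: 32.6
ee_pos: [0.5122, 0.1132, 0.1635]
eef_rot: [-0.706, -0.007, 0.004, 0.709]
ft_force: [1.0, -0.2, -0.7]
width: 0.061
time: 32.77
ee_pos: [0.5143, 0.1037, 0.1642]
eef_rot: [-0.706, -0.004, -0.001, 0.708]
ft_force: [-0.2, 1.3, -0.6]
width: 0.0607
t 32.82 pos [0.5144 0.1031 0.1643] w 0.0611 F [ 0.3 -1.7  0.3]
tool x,z [[1.0, 0.003, 0.007], [-0.003, 1.0, 0.002]]
padL 1480 0.062
lid px [311. 255.] n 2085 circ [519.6  96.1] 18.2 mid [0.5194 0.0959] ext [0.0357 0.0351] z 0.0888
lid px [567. 165.] n 992 circ [451.1 332.5] 18.3 mid [0.4511 0.3325] ext [0.034  0.0357] z 0.0344
```

```bash
python3 -m jog '[[0.004,0.03,-0.006,0,0.2,0.4],[-0.001,0.03,0,0,0,0],[0,0.01,0,0,0,0],[0,0,0,0,0,0],[0,0,0,0,0,0]]' 0.4; python3 -c "
from h import *
pose()"
```

```text
time: 33.23
ee_pos: [0.5182, 0.1029, 0.0935]
eef_rot: [-0.706, -0.003, 0.001, 0.709]
ft_force: [-0.1, 0.5, -0.2]
width: 0.0611
t 33.23 pos [0.5182 0.1029 0.0935] w 0.0611 F [-0.1  0.5 -0.2]
tool x,z [[1.0, 0.006, 0.002], [-0.006, 1.0, 0.004]]
```

```bash
python3 -m jog '[[0.0005,0.003,-0.0075,-0.2,0.3,0.2],[0,0.007,0.0005,0,0,0],[0,0.007,0,0,0,0],[0,0.003,0,0,0,0],[0,0.001,0,0,0,0]]' 0.4; python3 -c "
from h import *
pose()"
```

```text
time: 33.65
ee_pos: [0.5209, 0.0978, 0.0747]
eef_rot: [-0.706, -0.002, -0.0, 0.708]
ft_force: [-0.6, -0.7, 0.6]
width: 0.0609
t 33.65 pos [0.5209 0.0978 0.0747] w 0.0609 F [-0.6 -0.7  0.6]
tool x,z [[1.0, 0.003, 0.003], [-0.003, 1.0, 0.003]]
```

```bash
python3 -m jog '[[-0.001,0.0008,-0.002,0,0,0],[0,0.0007,0,0,0,0],[0,0.0007,0,0,0,0],[0,0.0006,0,0,0,0],[0,0.0004,0,0,0,0]]' -1 8 && python3 -m jog '[[0,-0.02,0,0,0,0],[0,-0.03,0,0,0,0],[0,-0.04,0,0,0,0],[0,-0.01,0.03,0,0,0],[0,0,0.04,0,0,0],[0,0,0.04,0,0,0],[0,0,0.04,0,0,0],[0,0,0.04,0,0,0],[0,0,0.03,0,0,0],[0,0,0,0,0,0],[0,0,0,0,0,0]]'; python3 - <<'E'
from h import *
c=r.camera("wrist"); inhand(c); lids(c,(.40,.49,.24,.43),(.02,.045))
P=wpts(c);m=(P[...,1]>.2)&(P[...,1]<.45)&(P[...,0]>.35)&(P[...,0]<.6)&(P[...,2]>.012)&(P[...,2]<.022);Q=P[m];print("tray walls",len(Q),Q.min(0).round(4),Q.max(0).round(4))
E
```

```text
time: 34.07
ee_pos: [0.5201, 0.0956, 0.0716]
eef_rot: [-0.706, -0.002, -0.001, 0.708]
ft_force: [0.1, 0.4, 3.1]
width: 0.036
time: 34.98
ee_pos: [0.5194, 0.324, 0.178]
eef_rot: [-0.705, -0.0, -0.003, 0.71]
ft_force: [0.3, -1.1, -0.0]
width: 0.0357
amber n 854 xmin.. [0.5015 0.5034] y [0.3081 0.3394] z [0.1678 0.1876]
lid z 0.1949 xmin 0.5016 -> jar centre x~ 0.5196 rel tcp 0.0007
t 35.03 pos [0.5189 0.3244 0.1779] w 0.0359 F [-0.5  0.8 -0.6]
tool x,z [[1.0, -0.003, 0.004], [0.003, 1.0, 0.008]]
lid px [332. 144.] n 1369 circ [451.3 333.3] 17.4 mid [0.4515 0.3333] ext [0.034  0.0344] z 0.0349
tray walls 3659 [0.3893 0.245  0.012 ] [0.5754 0.4312 0.0191]
```

```bash
python3 -m jog '[[0,0.025,0.006,-0.4,0,0.2],[0,0.035,0,0,0,0],[0,0.035,0,0,0,0],[0,0.03,0,0,0,0],[0,0.01,0,0,0,0],[0,0,0,0,0,0]]'; python3 -c "
from h import *
inhand()"
```

```text
time: 35.53
ee_pos: [0.5231, 0.3253, 0.0417]
eef_rot: [-0.706, 0.002, -0.006, 0.708]
ft_force: [0.7, 0.2, -1.1]
width: 0.0357
amber n 860 xmin.. [0.5052 0.507 ] y [0.3094 0.3409] z [0.0313 0.0507]
lid z 0.0586 xmin 0.5053 -> jar centre x~ 0.5233 rel tcp -0.0002
t 35.58 pos [0.5235 0.3252 0.0427] w 0.0355 F [-0.3  0.6 -0.5]
tool x,z [[1.0, -0.011, 0.007], [0.011, 1.0, 0.003]]
```

Bottom at 0.028; lower in small steps to contact.

```bash
python3 -m jog '[[-0.002,0.010,0.004,0,-0.5,0.4],[0,0.007,0,0,0,0],[0,0.004,0,0,0,0],[0,0.002,0,0,0,0],[0,0.0015,0,0,0,0]]';python3 -m jog '[[0,0.0012,0,0,0,0],[0,0.001,0,0,0,0]]'; python3 -c "
from h import *
inhand()"
```

```text
time: 36.0
ee_pos: [0.5255, 0.3312, 0.0232]
eef_rot: [-0.704, -0.001, -0.003, 0.71]
ft_force: [0.0, -0.4, -0.5]
width: 0.0358
time: 36.17
ee_pos: [0.526, 0.3316, 0.0215]
eef_rot: [-0.703, -0.002, -0.004, 0.711]
ft_force: [-0.9, -0.2, 0.1]
width: 0.0355
amber n 862 xmin.. [0.508  0.5099] y [0.3157 0.3471] z [0.011  0.0305]
lid z 0.0049 xmin 0.4861 -> jar centre x~ 0.5041 rel tcp -0.0218
t 36.22 pos [0.5259 0.3316 0.0214] w 0.0355 F [-0.7 -0.6 -1. ]
tool x,z [[1.0, -0.003, 0.007], [0.003, 1.0, 0.01]]
```

```bash
python3 -m jog '[[0,0.002,0,-0.5,0,0.4],[0,0.0015,0,0,0,0]]';python3 -m jog '[[0,0.0015,0,0,0,0]]';python3 -m jog '[[0,0.001,0,0,0,0]]'
```

```text
time: 36.38
ee_pos: [0.5261, 0.3318, 0.0183]
eef_rot: [-0.707, 0.001, -0.001, 0.708]
ft_force: [0.2, 0.0, -0.2]
width: 0.0358
time: 36.47
ee_pos: [0.5267, 0.3318, 0.0172]
eef_rot: [-0.707, 0.001, -0.001, 0.708]
ft_force: [-1.1, -3.7, 10.7]
width: 0.0357
time: 36.55
ee_pos: [0.5269, 0.3318, 0.0168]
eef_rot: [-0.707, 0.001, -0.001, 0.708]
ft_force: [-3.8, -2.3, 10.3]
width: 0.0357
```

Contact. Release, rise, and move back for a clear view.

```bash
python3 -m jog '[[0,-0.001,0,0,0,0],[0,0,0,0,0,0],[0,0,0,0,0,0],[0,-0.03,0,0,0,0],[0,-0.04,0,0,0,0],[0,-0.04,0,0,0,0],[0,-0.04,-0.03,0,0,0],[-0.005,0,-0.04,0,0,0],[-0.005,0,-0.04,0,0,0],[-0.005,0,-0.04,0,0,0],[0,0,0,0,0,0],[0,0,0,0,0,0]]' 0.4; python3 - <<'E'
from h import *
c=padjars(); lids(c,(.38,.6,.24,.43),(.02,.045))
T=r.camera("top"); S=r.camera("side"); k=lambda a:cv2.resize(a,None,fx=1.25,fy=1.25)
save("end.png",np.vstack([k(T["image"][180:330]),k(S["image"][140:360])]))
E
```

```text
time: 37.55
ee_pos: [0.5103, 0.1829, 0.1668]
eef_rot: [-0.707, -0.001, -0.0, 0.708]
ft_force: [0.4, 1.2, 0.7]
width: 0.0609
t 37.6 pos [0.5106 0.182  0.1667] w 0.061 F [-0.1 -1.1  1. ]
tool x,z [[1.0, 0.0, 0.002], [-0.0, 1.0, 0.0]]
padL 1156 0.0618
lid px [495. 163.] n 1245 circ [451.1 332.7] 17.8 mid [0.451  0.3325] ext [0.0337 0.0351] z 0.0346
lid px [485. 245.] n 1139 circ [526.2 330.7] 17.8 mid [0.5257 0.3307] ext [0.0343 0.0354] z 0.0346
```

View pics/end.png

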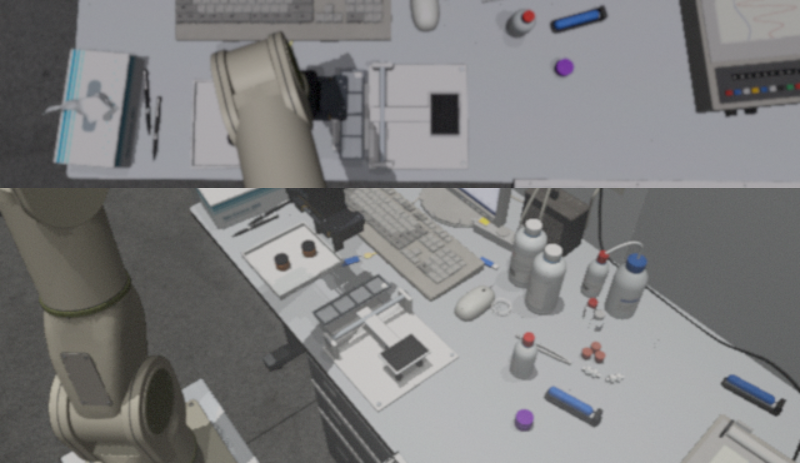

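Both jars stand in the tray (side crop (282,262) and (308,248)). The cradle is empty, the pedal up, and the bottle, stapler and purple jar are where they were. Handing in.

```bash
python3 -c "
from bench import r
print(r.close_job())"
```

```text
the job is handed in; nothing more can be done
None
```

The job is done and handed in at about 38 s; no verdict was reported. Only two amber jars were on the desk. I set them in pockets 2 and 3, gripping at 8 N, rocked them three times, and then set both upright in the tray.

- **Rocking:** each press reached the stop and was held there for over a second (about 1.3–1.4 s). The pad measured back up at 0.062 m after each one.
- **Final check:** both jar lids were level at z = 0.0346 m inside the tray, the cradle was empty and the pedal up. The bottle, stapler and purple jar looked unmoved.
- **Pedal force:** on the first press the wrist force briefly reached about 94 N, under the 120 N limit. I eased off and held at 30–42 N; the later presses peaked near 74 N at the readings I took.
- **Disagreements:** the jar in pocket 2 shifted about 3 mm during rocking, so I re-measured it before picking it up. Two of the in-hand jar readings, taken while lowering the second jar, were wrong because they picked up other surfaces. I used the lid height in the cradle and contact force in the tray instead.

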